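# Fill the empty bays of the battery charging station and switch it on

## Task

Slide spare battery packs from the table nose first into the empty bays of the charging station and press each one home against its sprung terminals until it clicks and stays in, without ramming it; leave the packs that are already docked, and the other things on the table, where they are. When all four bays are full, switch the station on with its red rocker; a spare that is not needed stays out.

Things in the scene. Friction and masses are not known exactly. Their poses are not given: they have to be found in the camera images.
- station: four-bay charging station, fixed to the table, black and grey, 200 mm deep (x) and 452 mm wide (y). Origin: on the table under the middle of the row of bays; x = the way packs slide in, away from the robot, y = left, z up; x and y values below are in this frame. Behind the bays a housing 76 mm high (x = 59 to 110 mm); at the left end (y = 197 to 255 mm) a control end 44 mm high with the rocker
- power (a joint): red mains rocker, 48 x 30 mm, on the control end; its pivot is at x = -40, y = 226 mm, 53 mm above the table. 0 = off (its far end, towards +x, stands up), 0.4 rad = on (far end down). Over-centre: pressing the far half down with about 3 to 6 N carries it past the middle (0.2 rad), then it snaps over and stays
- rocker_far_end (a point): middle of the top edge at the rocker's far end, the half to press; 63 mm above the table when off, 10 mm lower when on
- pack_a: cordless-tool battery pack, a black block 108 x 62 x 48 mm (x, y, z) with lime green flanks and tail, 0.3 to 0.55 kg. Origin: centre of the underside; x points to the nose (brass terminals on top), the lime tail with a red button is at -x. One of five identical packs a to e: two sit in bays, three spares lie on the table with the nose roughly (within 0.65 rad) towards the station
- pack_b: battery pack like pack_a (same sizes, axes and origin), in a bay or spare
- pack_c: battery pack like pack_a (same sizes, axes and origin), in a bay or spare
- pack_d: battery pack like pack_a (same sizes, axes and origin), in a bay or spare
- pack_e: battery pack like pack_a (same sizes, axes and origin), in a bay or spare
- nose_a (a point): lower edge of pack_a's nose, in the middle (54 mm ahead of its origin)
- nose_b (a point): lower edge of pack_b's nose, in the middle (54 mm ahead of its origin)
- nose_c (a point): lower edge of pack_c's nose, in the middle (54 mm ahead of its origin)
- nose_d (a point): lower edge of pack_d's nose, in the middle (54 mm ahead of its origin)
- nose_e (a point): lower edge of pack_e's nose, in the middle (54 mm ahead of its origin)
- bay1_seat (a point): floor of bay 1 (centre line y = -138, here x = 54 mm in the station's frame): where the lower middle of the nose of a pack that is fully home lies. Bay floors and the open ledge before them are one flat level 10 mm above the table, from x = -90 mm inwards. A docked pack's origin is at x = 0, its tail face at x = -54 mm
- bay2_seat (a point): floor of bay 2 (centre line y = -46, here x = 54 mm in the station's frame): where the lower middle of the nose of a pack that is fully home lies. Bays are 66 mm wide between cheeks 26 mm thick; the cheeks' tops are 44 mm above the table, their flared mouths at about x = -34 mm, so a docked pack's tail stands 20 mm out of them
- bay3_seat (a point): floor of bay 3 (centre line y = 46, here x = 54 mm in the station's frame): where the lower middle of the nose of a pack that is fully home lies. Sprung pawls in the cheeks rub on a pack from about 25 mm short of home (2 to 6 N), the terminal block pushes back over the last 5 mm; pushed about 1 mm past home (12 to 20 N in all) the pawls click into notches in its flanks
- bay4_seat (a point): floor of bay 4 (centre line y = 138, here x = 54 mm in the station's frame): where the lower middle of the nose of a pack that is fully home lies. Bays that are empty at the start show a yellow arrow on their floor
- terminal1: orange sprung terminal block at the inner end of bay 1, 40 x 20 mm; origin: middle of its front face. It stands 5 mm out of its docked place when the bay is empty and pushes a pack out with 5 to 9 N, so one that has not clicked in springs back about 5 mm; its hard stop is 2.5 mm past home. Over 50 N on it is ramming
- terminal2: orange sprung terminal block at the inner end of bay 2, 40 x 20 mm; origin: middle of its front face. Like terminal1
- terminal3: orange sprung terminal block at the inner end of bay 3, 40 x 20 mm; origin: middle of its front face. Like terminal1
- terminal4: orange sprung terminal block at the inner end of bay 4, 40 x 20 mm; origin: middle of its front face. Like terminal1
- tumbler: white insulated tumbler with lid and straw, 87 mm across, 184 mm high, 0.6 kg, standing to the right; a bystander. Origin: centre of its foot
- game_box: red card-game box, 200 x 130 x 45 mm, 0.7 kg, lying to the left; a bystander. Origin: centre of its underside
- screwdriver: screwdriver, 200 mm long, lying to the right; a bystander. Origin: below its middle
There are look-alikes about, which are no part of the job. Leave any blue or orange look-alike of the pack_c alone.

How it is judged:
On the way, in this order (a step that is already met when the one before it is completed fails the run):
1. all four bays hold a pack that is fully home and let go, with the station still switched off (distance between any of nose_a, nose_b, nose_c, nose_d, nose_e and bay1_seat below 0.004 m and distance between any of nose_a, nose_b, nose_c, nose_d, nose_e and bay2_seat below 0.004 m and distance between any of nose_a, nose_b, nose_c, nose_d, nose_e and bay3_seat below 0.004 m and distance between any of nose_a, nose_b, nose_c, nose_d, nose_e and bay4_seat below 0.004 m and contact force between the fingers and pack_a below 0.5 N and contact force between the fingers and pack_b below 0.5 N and contact force between the fingers and pack_c below 0.5 N and contact force between the fingers and pack_d below 0.5 N and contact force between the fingers and pack_e below 0.5 N and value of joint power below 0.12 rad), for 0.2 s.
2. the rocker is switched on (value of joint power above 0.33 rad), for 0.2 s.
At the end, for the whole second after the job is handed in: Each of the four bays holds a pack, nose in, the lower middle of its nose within 4 mm of the bay's seat point (past the click); the rocker is on (joint above 0.33 rad); all packs are at rest (distance between any of nose_a, nose_b, nose_c, nose_d, nose_e and bay1_seat below 0.004 m and distance between any of nose_a, nose_b, nose_c, nose_d, nose_e and bay2_seat below 0.004 m and distance between any of nose_a, nose_b, nose_c, nose_d, nose_e and bay3_seat below 0.004 m and distance between any of nose_a, nose_b, nose_c, nose_d, nose_e and bay4_seat below 0.004 m and linear speed of each of pack_a, pack_b, pack_c, pack_d, pack_e below 0.02 m/s and value of joint power above 0.33 rad); the robot touches nothing.
It fails at once if a pack that was docked at the start is shifted by more than 10 mm (distance of any of pack_d, pack_e from where it was at the start of the episode above 0.01 m).
It fails at once if a pack is rammed: a terminal block is pressed with more than 50 N (contact force between any of terminal1, terminal2, terminal3, terminal4 and anything else above 50 N).
It fails at once if the tumbler, the game box or the screwdriver is moved by more than 30 mm (distance of any of tumbler, game_box, screwdriver from where it was at the start of the episode above 0.03 m).
It also fails if it takes over 64 s, if anything falls off the work surface, if the arm or the gripper's body presses on something with over 40 N, if the wrist force passes 120 N, or if a joint passes its speed limit or range.

## Robot

A 6-joint arm with a two-finger parallel gripper is mounted at the origin on the work surface. World frame = base frame: x ahead of the robot, y to its left, z up, the work surface at z = 0. Lengths are in m, angles in rad, forces in N, time in s.
With the tool pointing down it reaches from about 0.4 to 0.825 m from the base axis. Payload 7 kg.
Tool frame: the origin (TCP) lies on the front face of the gripper's body, between the roots of the fingers; the fingertips stand 73 mm ahead of it and the grasp point (between the pads) lies 54 mm ahead of it (r.tips_ahead is the distance from the TCP to the fingertips, in m); z points along the fingers, y is the line along which they close (so a half turn about z gives the same grasp; the last joint's range is limited). The gripper opens to 85 mm and grips with 20 to 120 N. Pads are 22 mm wide; open, the fingers measure 114 mm over their backs; the gripper's body (76 mm by 85 mm) begins 54 mm behind the grasp point. The pads swing forward as they close: fully open they stand 13 mm farther back than shut.
Start: joints at [1.477, 0.359, 0.012, 0, -1.224, -0.288], TCP at [0.252, 0.626, 0.304] pointing down, gripper open.
Joint ranges: [-3.07, 3.07], [-1.43, 2.12], [-1.02, 1.25], [-3.03, 1.67], [-3.05, -0], [-3.03, 3.03]. Speed limits (rad/s): [2.39, 2.39, 3.01, 3.14, 3.14, 3.14].

## Interface

Orientations are given as a 3x3 rotation matrix whose columns are the frame's x, y, z axes.
In Python, from plant import r, get_image, camera_model gives the robot as it stands.
- The arm moves only by the tool send_rows, never from a script. Its argument "motion" is a list that holds one entry, the list of rows, each a list of 4 numbers: the shift along the tool's x, y, z in cm, then the turn about the tool's z in degrees. A call has exactly 8 rows; each row is the pose to reach, as a shift and turn from the pose commanded when the call began, along the tool's axes at that moment; what a row does not reach only later rows make up. A row lasts 1/8 s, in which the tool goes at most 62.5 mm and 10.7 degrees, less where a joint would pass 70% of its speed; a pose out of reach is approached as far as the arm can. A call with a gripper value outside its range is refused whole. "grip" is the opening, from 0 (shut) to 1 (fully open), set as the call begins (left out, the last holds). The fingers move at their own pace and stop on an object; "squeeze" is the grip in N (left out, the last holds). Time passes only in rows, so rows that repeat a pose let the fingers close, or fill a call up. It gives the time, the measured TCP pose, the force, the opening and the grip force at its end, in the units of the state.
- r.read_state(): the state, without advancing time (a new reading comes with each control period).
- get_image(name): name is "side" or "top" or "wrist"; returns (picture, depth): 384x512x3 uint8, blue, green, red; 384x512 float32, m along the optical axis (not along the pixel's ray), 0 where there is no reading.
- camera_model(name): a dict with "fovy" (degrees; the focal length in pixels is half the picture's height over the tangent of half this angle, whatever the lens; pixels are square), "cx", "cy" (the principal point, pixels), "k1" (the pictures are not rectified: a ray, as slopes to the right and down, at radius r is drawn at 1 + k1 r^2 times it, then the intrinsics apply), "R" (3x3) and "t" (3): a world point X has camera coordinates R X + t; the wrist camera has in their place "mount" (4x4, takes a point from camera to tool coordinates, whose origin is the TCP and whose axes are the flange's). Camera axes: x right, y down, z forward; pixel columns grow to the right and rows downward; lengths in m; the calibration is good to about 2 mm. A picture is of the moment at which its call begins: read the wrist's pose just before it. camera_model takes no time and is no camera call.
- r.finish_job(): hands the job in; it is judged then, once.
The state is a dict: "t": time; "joint_pos": joint angles; "joint_velocities": joint speeds; "effort": joint torques, N m; "eef_pos": TCP position; "eef_rot": TCP orientation; "contact_force": force on the tool from outside, world axes, zero at the start; "ft_torque": the same for the moment, N m; "finger_gap": finger opening in m; "grasp_force": force on a finger pad.
Only numpy, scipy, OpenCV 4.12 (cv2) and the standard library are available. Lean on these libraries where they do the work, as an engineer would, in place of code of your own. Each camera call takes 0.05 s, during which the arm holds its last target. There are 200 camera calls.

## Working session

There is one attempt and no reset: what is moved stays moved. The work goes in short steps, Python scripts to look and compute and a tool call to move; the robot and the scene stay as the last step left them, time stands still between calls to the robot, and variables do not carry over. Pictures are saved under pics/ and viewed, at most 10 in all, crops included, and the job is handed in when it is done.

Besides the shell and the picture viewer there is one more tool, called after "Call:" by a JSON object that holds its "name" and its "arguments", one argument or row to a line. send_rows: Moves the arm, as the interface text tells. Its arguments: {"type":"object","properties":{"motion":{"type":"array"},"grip":{"type":"number"},"squeeze":{"type":"number"}},"required":["motion"]}

```bash
ls; mkdir -p pics
cat > h.py <<'E'
import numpy as np, cv2
from plant import r, get_image, camera_model
def intr(m,h=384):
    f=h/2/np.tan(np.radians(m["fovy"])/2); return f,m["cx"],m["cy"],m["k1"]
def slopes(m,uv):
    f,cx,cy,k=intr(m); K=np.array([[f,0,cx],[0,f,cy],[0,0,1.]])
    p=np.asarray(uv,float).reshape(-1,1,2)
    return cv2.undistortPoints(p,K,np.array([k,0,0,0.])).reshape(-1,2)
def pose(m,s=None):  # camera->world
    if "R" in m: R=np.array(m["R"]);return R.T,-R.T@np.array(m["t"])
    s=s or r.read_state();M=np.array(m["mount"]);E=np.array(s["eef_rot"])
    return E@M[:3,:3],E@M[:3,3]+np.array(s["eef_pos"])
def plane(m,uv,z,s=None):
    a=slopes(m,uv);R,c=pose(m,s);d=np.c_[a,np.ones(len(a))]@R.T
    return c+d*((z-c[2])/d[:,2])[:,None]
def bydepth(m,uv,D,s=None):
    a=slopes(m,uv);R,c=pose(m,s);uv=np.asarray(uv,int).reshape(-1,2)
    return c+(np.c_[a,np.ones(len(a))]*D[uv[:,1],uv[:,0]][:,None])@R.T
E
python3 - <<'E'
from h import *
for n in("top","side"):
    im,D=get_image(n);cv2.imwrite(f"pics/{n}0.png",im);np.save(n+"0.npy",D)
    m=camera_model(n);print(n,{k:np.round(v,3).tolist() for k,v in m.items()})
print(r.read_state())
E
```

```text
pics
top {'fovy': 48.671, 'cx': 258.841, 'cy': 196.046, 'k1': 0.017, 'R': [[-0.012, -1.0, -0.004], [-0.979, 0.013, -0.203], [0.203, 0.001, -0.979]], 't': [0.045, 0.519, 1.66]}
side {'fovy': 52.293, 'cx': 255.236, 'cy': 188.174, 'k1': -0.064, 'R': [[0.742, -0.67, 0.018], [-0.458, -0.526, -0.717], [0.49, 0.523, -0.697]], 't': [-0.352, 0.313, 1.033]}
{'t': 0.1, 'joint_pos': array([ 1.47712317e+00,  3.59307955e-01,  1.11569260e-02, -3.06331898e-04,
       -1.22410744e+00, -2.88074768e-01]), 'joint_velocities': array([ 0.00037457, -0.0013709 ,  0.00081399,  0.0004612 ,  0.00134099,
       -0.00165535]), 'effort': array([-4.74028187e-03, -5.84765875e+01,  2.94105291e+01,  6.95451692e+00,
       -3.18371967e-03,  2.91327048e-06]), 'eef_pos': array([0.25137819, 0.62609707, 0.30306522]), 'eef_rot': array([[ 9.27976044e-01, -3.72639615e-01, -4.23604755e-04],
       [-3.72639829e-01, -9.27974955e-01, -1.42876804e-03],
       [ 1.39320970e-04,  1.48371452e-03, -9.99998890e-01]]), 'contact_force': array([ 0.44771731, -0.0246402 , -0.73507821]), 'ft_torque': array([-0.05337457,  0.03197261,  0.0055504 ]), 'grasp_force': 0.0, 'finger_gap': 0.08550186282394871}
```

View pics/top0.png

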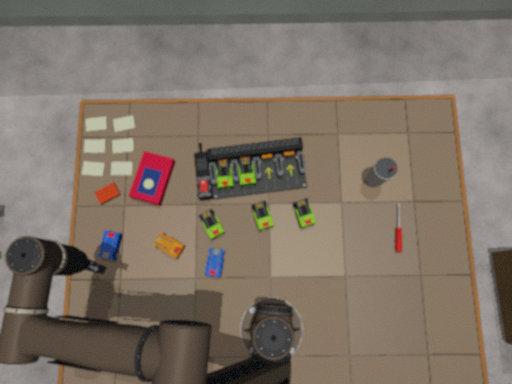

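View pics/side0.png

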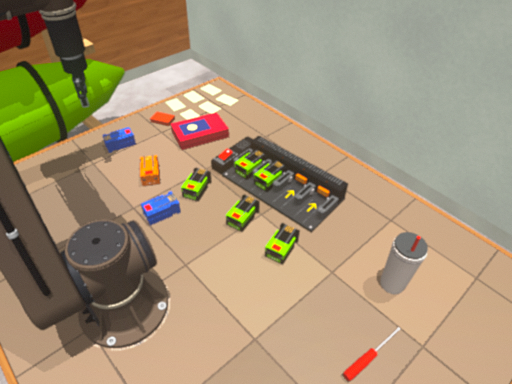

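Top view: station at u 195–305, v 140–197; bays 4 and 3 are full (225,175 / 248,172) and bays 2 and 1 show arrows (268,172 / 290,168). Spares lie at (211,223), (262,215) and (304,213). The blue and orange ones are decoys. The side view agrees.

```bash
cat > meas.py <<'E'
from h import *
def masks(im):
    h=cv2.cvtColor(im,cv2.COLOR_BGR2HSV)
    return dict(lime=cv2.inRange(h,(33,120,90),(50,255,255)),yel=cv2.inRange(h,(22,120,120),(32,255,255)),
      red=cv2.inRange(h,(0,170,110),(5,255,255))|cv2.inRange(h,(172,170,110),(180,255,255)),orange=cv2.inRange(h,(7,170,120),(19,255,255)))
E
python3 - <<'E'
from meas import *
im=cv2.imread("pics/top0.png");m=camera_model("top");M=masks(im)
for n,z in(("lime",.05),("yel",.01),("red",.055),("orange",.03)):
    k,l,st,c=cv2.connectedComponentsWithStats(M[n])
    for i in range(1,k):
        if st[i,4]>=5: print(n,np.round(c[i]),st[i,4],np.round(plane(m,[c[i]],z)[0],3))
s=r.read_state();cm=camera_model("wrist");print(cm["fovy"],np.round(cm["mount"],3))
E
```

```text
lime [247. 176.] 193 [0.604 0.086 0.05 ]
lime [225. 179.] 192 [0.594 0.177 0.05 ]
lime [305. 217.] 189 [ 0.43  -0.146  0.05 ]
lime [263. 220.] 186 [0.423 0.022 0.05 ]
lime [214. 228.] 196 [0.391 0.22  0.05 ]
yel [245. 161.] 9 [0.68  0.095 0.01 ]
yel [223. 164.] 12 [0.67  0.189 0.01 ]
yel [290. 168.] 34 [ 0.645 -0.094  0.01 ]
yel [268. 171.] 29 [ 0.635 -0.003  0.01 ]
yel [245. 180.] 8 [0.596 0.096 0.01 ]
yel [227. 181.] 7 [0.595 0.172 0.01 ]
yel [301. 202.] 13 [ 0.499 -0.135  0.01 ]
yel [259. 205.] 10 [0.491 0.039 0.01 ]
yel [206. 214.] 14 [0.456 0.256 0.01 ]
yel [306. 219.] 6 [ 0.428 -0.156  0.01 ]
yel [265. 222.] 10 [0.42  0.016 0.01 ]
yel [309. 223.] 10 [ 0.414 -0.165  0.01 ]
yel [265. 226.] 8 [0.403 0.013 0.01 ]
yel [215. 233.] 10 [0.376 0.219 0.01 ]
red [153. 176.] 910 [0.61  0.47  0.055]
red [204. 187.] 52 [0.561 0.262 0.055]
red [308. 221.] 5 [ 0.413 -0.156  0.055]
red [398. 240.] 117 [ 0.336 -0.508  0.055]
red [110. 234.] 12 [0.372 0.627 0.055]
red [176. 249.] 11 [0.309 0.364 0.055]
red [212. 272.] 7 [0.22  0.222 0.055]
orange [288. 153.] 32 [ 0.707 -0.088  0.03 ]
orange [267. 156.] 34 [0.696 0.003 0.03 ]
orange [247. 180.] 14 [0.594 0.085 0.03 ]
orange [225. 182.] 15 [0.583 0.179 0.03 ]
orange [107. 193.] 180 [0.544 0.66  0.03 ]
orange [308. 221.] 17 [ 0.417 -0.158  0.03 ]
orange [265. 224.] 14 [0.409 0.014 0.03 ]
orange [215. 232.] 16 [0.379 0.215 0.03 ]
orange [170. 246.] 274 [0.326 0.394 0.03 ]
71.25329391341592 [[ 0.001 -0.952 -0.305  0.079]
 [ 1.     0.001  0.    -0.   ]
 [ 0.    -0.305  0.952 -0.07 ]
 [ 0.     0.     0.     1.   ]]
```

Call:
{"name": "send_rows", "arguments": {
  "motion": [
    [[2,1.8,0,-1],[6,5.5,0,-4],[10,9.3,-1,-6],[14,13,-1,-8],[18,16.8,-1,-10],[22,20.5,-1,-12],[26,24.2,-1,-14],[30,28,-1,-16]]
  ]
}}

```text
t: 1.1
eef_pos: [0.4259, 0.253, 0.3138]
eef_rot: [[0.995, -0.101, -0.0], [-0.101, -0.995, -0.0], [-0.0, 0.0, -1.0]]
contact_force: [1.4, -0.4, 0.1]
finger_gap: 0.0858
grasp_force: 0.0
```

Call:
{"name": "send_rows", "arguments": {
  "motion": [
    [[2.5,4.2,0,-2],[5,8.4,0,-4],[8,13,0,-6],[11,18,0,-8.5],[13.5,22.5,-0.5,-10.5],[15.5,25.7,-0.5,-12],[16.2,26.9,-0.5,-12.8],[16.2,26.9,-0.5,-12.8]]
  ]
}}

```text
t: 2.1
eef_pos: [0.5592, -0.0304, 0.3183]
eef_rot: [[0.993, 0.119, -0.001], [0.119, -0.993, -0.0], [-0.001, 0.0, -1.0]]
contact_force: [-0.7, 0.6, -0.4]
finger_gap: 0.0855
grasp_force: 0.0
```

Run:
```python
from meas import *
s=r.read_state();im,D=get_image("wrist");cv2.imwrite("pics/w1.png",im);np.save("w1.npy",D)
import pickle;pickle.dump(s,open("w1.pkl","wb"));print(s["eef_pos"],s["t"])
```

```text
[ 0.5592045  -0.03041268  0.3182652 ] 2.1
```

View pics/w1.png

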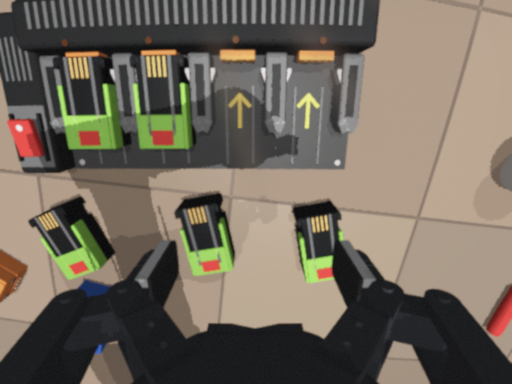

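Wrist view: docked packs at (90,105) and (163,105), arrows at (240,108) and (308,110), terminal blocks at (238,55) and (316,55). Spares are at (70,238), (205,235) and (320,242), the last partly behind a finger; the rocker is at (27,140).

Run:
```python
from meas import *
import pickle
s=pickle.load(open("w1.pkl","rb"));im=cv2.imread("pics/w1.png");D=np.load("w1.npy");m=camera_model("wrist");M=masks(im)
vv,uu=np.mgrid[0:384,0:512];uv=np.c_[uu.ravel(),vv.ravel()]
P=bydepth(m,uv,D,s).reshape(384,512,3);np.save("P1.npy",P)
print("table z",np.median(P[200:240,400:440,2]),"ledge",np.median(P[140:150,215:225,2]),"docked top",np.median(P[80:90,85:95,2]),np.median(P[100:110,158:165,2]))
# spares: top-face points
for n,(u0,v0,u1,v1) in dict(L=(25,190,115,285),M=(165,185,245,285),R=(285,192,345,290),d4=(55,50,125,155),d3=(130,50,195,155)).items():
    z0=.048 if n in"LMR" else .058
    w=np.zeros((384,512),bool);w[v0:v1,u0:u1]=1
    k=(w&(abs(P[...,2]-z0)<.007)).astype(np.uint8);nl,l,st,c=cv2.connectedComponentsWithStats(k)
    i=1+np.argmax(st[1:,4]);q=P[l==i];rc=cv2.minAreaRect((q[:,:2]*1000).astype(np.float32))
    print(n,len(q),np.median(q[:,2]).round(4),np.round(rc[0],1),np.round(rc[1],1),round(rc[2],2))
    L=M["lime"].astype(bool)&(l==i);print("   lime cen",np.round(P[L].mean(0)*1000,1))
for n,z in(("yel",.01),("orange",.03)):
    k,l,st,c=cv2.connectedComponentsWithStats(M[n])
    for i in range(1,k):
        if st[i,4]>=60: print(n,np.round(c[i]),st[i],np.round(plane(m,[c[i]],z,s)[0],4),np.round(P[l==i].mean(0),4))
# ledge front edge: z step between table & .01
pts=[]
for u in range(90,340,5):
    col=P[150:190,u,2];j=np.where(col>.005)[0]
    if len(j):pts.append(plane(m,[[u,150+j.max()+.5]],.01,s)[0][:2])
pts=np.array(pts);f=np.polyfit(pts[:,1],pts[:,0],1);res=pts[:,0]-np.polyval(f,pts[:,1]);print("edge x=",f,res.std(),"yaw",np.arctan(-f[0]))
k=(M["red"]>0);n,l,st,c=cv2.connectedComponentsWithStats(M["red"])
for i in range(1,n):
    if st[i,4]>60: print("red",np.round(c[i]),st[i],np.round(P[l==i].mean(0),4))
```

```text
table z 0.00015998780406745183 ledge 0.010138768894219552 docked top 0.058354605134678245 0.058438597223562955
L 2749 0.0486 [414.2 233.3] [108.5  64.8] 29.26
   lime cen [398.9 217.2  48.1]
M 2873 0.0486 [446.9  28.7] [107.2  61.1] 17.41
   lime cen [427.   19.5  48.3]
R 2376 0.0484 [ 454.5 -141.3] [107.8  63. ] 17.77
   lime cen [ 432.5 -133.8   48.2]
d4 4620 0.0585 [616.4 182.2] [108.8  63.5] 6.46
   lime cen [594.6 175.2  58.3]
d3 4801 0.0585 [627.4  91.1] [107.4  62.7] 7.22
   lime cen [604.   84.9  58.3]
yel [240. 107.] [229  93  22  35 223] [ 0.6337 -0.0008  0.01  ] [ 0.6337 -0.0008  0.011 ]
orange [  9. 270.] [  0 251  26  48 532] [0.3398 0.35   0.03  ] [0.3379 0.3528 0.0271]
edge x= [-0.11911832  0.54640885] 0.0043945006490892806 yaw 0.11855966742366655
red [ 31. 138.] [ 10 119  32  37 320] [0.5679 0.2558 0.0577]
red [162. 137.] [153 131  20  13 230] [0.588  0.0859 0.0615]
red [ 89. 138.] [ 80 132  20  13 223] [0.5775 0.1766 0.0618]
red [ 78. 267.] [ 71 262  16  11  99] [0.3793 0.2147 0.0503]
red [501. 315.] [488 292  24  43 353] [ 0.3408 -0.5047  0.0215]
```

```bash
cat > go.py <<'E'
from h import *
def go(x,y,z,yawdeg):
    s=r.read_state();E=np.array(s["eef_rot"]);d=E.T@(np.array([x,y,z])-s["eef_pos"])*100
    yaw=np.degrees(np.arctan2(E[1,0],E[0,0]));print("shift cm",np.round(d,2),"turn",round(yaw-yawdeg,2),"t",round(s["t"],2))
E
python3 - <<'E'
from go import *
print("tips",r.tips_ahead)
P=np.load("P1.npy")
# yaw from front (nose) edge and left edge of each spare: hull edges of top-face points
for n,(u0,v0,u1,v1) in dict(M=(165,185,245,285),R=(285,192,345,290),L=(25,190,115,285)).items():
    w=np.zeros((384,512),bool);w[v0:v1,u0:u1]=1
    k=(w&(abs(P[...,2]-.0485)<.005)).astype(np.uint8);nl,l,st,c=cv2.connectedComponentsWithStats(k)
    q=P[l==1+np.argmax(st[1:,4])][:,:2]*1000
    h=cv2.convexHull(q.astype(np.float32));a=cv2.approxPolyDP(h,5,True)[:,0];print(n,np.round(a).tolist())
    e=np.roll(a,-1,0)-a;print("  ",[(round(float(np.hypot(*x))),round(float(np.degrees(np.arctan2(x[1],x[0]))),1)) for x in e])
go(.4212,-.152,.2,17.8)
E
```

```text
tips 0.0726
M [[506.0, 19.0], [485.0, 73.0], [387.0, 41.0], [407.0, -15.0]]
   [(58, 111.6), (102, -161.8), (59, -70.3), (104, 18.8)]
R [[513.0, -152.0], [494.0, -96.0], [396.0, -131.0], [408.0, -167.0], [477.0, -167.0]]
   [(59, 108.9), (104, -160.6), (38, -71.1), (69, -0.6), (40, 22.6)]
L [[475.0, 232.0], [442.0, 285.0], [353.0, 235.0], [383.0, 182.0]]
   [(62, 121.9), (102, -150.8), (61, -60.6), (105, 28.6)]
shift cm [-15.12  10.5   11.85] turn -10.96 t 2.15
```

Call:
{"name": "send_rows", "arguments": {
  "motion": [
    [[-2.5,1.8,2,-2],[-6.5,4.5,5,-5.5],[-10.5,7.5,8.5,-9],[-13.5,9.5,11.5,-11.5],[-15.1,10.6,14,-12.2],[-15.1,10.6,17,-12.2],[-15.1,10.6,20,-12.2],[-15.1,10.6,21.1,-12.2]]
  ],
  "grip": 1
}}

```text
t: 3.15
eef_pos: [0.4212, -0.1523, 0.1068]
eef_rot: [[0.945, 0.328, -0.002], [0.328, -0.945, -0.0], [-0.002, -0.001, -1.0]]
contact_force: [1.0, -1.1, 0.4]
finger_gap: 0.0848
grasp_force: 0.0
```

Call:
{"name": "send_rows", "arguments": {
  "motion": [
    [[0,0,0,0],[0,0,0,0],[0,0,0,0],[0,0,0,0],[0,0,0,0],[0,0,0,0],[0,0,0,0],[0,0,0,0]]
  ],
  "grip": 0.5,
  "squeeze": 60
}}

```text
t: 4.15
eef_pos: [0.4225, -0.1527, 0.109]
eef_rot: [[0.945, 0.328, 0.002], [0.328, -0.945, 0.0], [0.002, 0.0, -1.0]]
contact_force: [-2.3, 3.4, 7.5]
finger_gap: 0.06
grasp_force: 65.7
```

Run:
```python
from go import *
import pickle
print("tips",r.tips_ahead)
s=r.read_state();im,D=get_image("wrist");cv2.imwrite("pics/w2.png",im);np.save("w2.npy",D);pickle.dump(s,open("w2.pkl","wb"))
go(.4219,-.1534,.107,19)
```

```text
tips 0.0726
shift cm [-0.09  0.05  0.21] turn 0.15 t 4.2
```

View pics/w2.png

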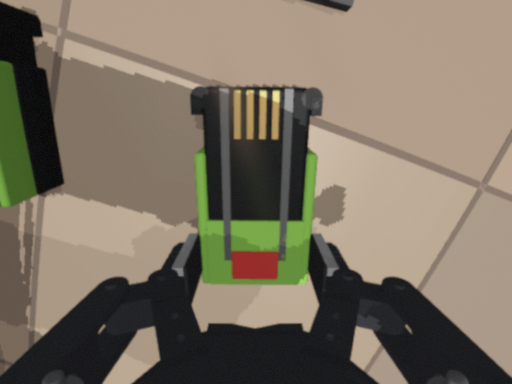

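The pack is held square between the pads: nose at v≈95, tail at v≈284, centred on u≈257. Next I measure the pack in the tool frame.

```bash
cat > held.py <<'E'
from go import *
EX=np.array([.9928,.1199]);EY=np.array([-.1199,.9928]);O=np.array([.6329,.0453])
def tool_rect(s,D,box=(180,60,340,300)):
    m=camera_model("wrist");vv,uu=np.mgrid[0:384,0:512];uv=np.c_[uu.ravel(),vv.ravel()]
    M=np.array(m["mount"]);a=slopes(m,uv);T=((np.c_[a,np.ones(len(a))]*D.ravel()[:,None])@M[:3,:3].T+M[:3,3]).reshape(384,512,3)
    u0,v0,u1,v1=box;Q=T[v0:v1,u0:u1]
    zt=np.median(Q[80:140,60:100,2]);k=(abs(Q[...,2]-zt)<.005)
    k&=(abs(Q[...,1])<.04)
    yy=[];  # flank edges per row where no fingers
    for v in range(60,160):
        j=np.where(k[v])[0]
        if len(j)>30: yy.append((Q[v,j[0],1],Q[v,j[-1],1]))
    cx=Q[:,80-10:80+10];kc=abs(cx[...,2]-zt)<.006
    yy=np.array(yy);print("top z tool",zt.round(4),"x range",np.round([cx[kc][:,0].min(),cx[kc][:,0].max()],4),"flanks y",np.round(np.median(yy,0),4),"centre first/last rows",np.round([yy[:20].mean(),yy[-20:].mean()],4))
def station(p): p=np.array(p[:2])-O;return np.round([p@EX*1000,p@EY*1000],1)
E
python3 - <<'E'
from held import *
import pickle
tool_rect(pickle.load(open("w2.pkl","rb")),np.load("w2.npy"))
p=O-.138*EY+(-.110-.034)*EX;print(p);go(p[0],p[1],.124,6.89)
E
```

```text
top z tool 0.061 x range [-0.0202  0.0873] flanks y [-0.0301  0.0306] centre first/last rows [0.0007 0.0002]
[ 0.506483 -0.108972]
shift cm [ 9.36 -1.37 -1.48] turn 12.26 t 4.2
```

Call:
{"name": "send_rows", "arguments": {
  "motion": [
    [[0,0,-1,0],[0.5,0,-3,0],[2,-0.3,-4,2],[4,-0.6,-4,5],[6.5,-1,-4,9],[8.6,-1.3,-3.5,12],[9.4,-1.4,-2.5,12.3],[9.4,-1.4,-1.9,12.3]]
  ]
}}

```text
t: 5.2
eef_pos: [0.5057, -0.1088, 0.1261]
eef_rot: [[0.993, 0.12, -0.001], [0.12, -0.993, 0.0], [-0.001, -0.0, -1.0]]
contact_force: [-0.0, -0.5, -4.2]
finger_gap: 0.0601
grasp_force: 65.7
```

Run:
```python
from held import *
s=r.read_state();im,D=get_image("wrist");cv2.imwrite("pics/w3.png",im);np.save("w3.npy",D)
print(s["eef_pos"],s["contact_force"],station(s["eef_pos"]));tool_rect(s,D)
p=O-.138*EY+(-.110-.034)*EX;go(p[0],p[1],.119,6.89)
```

```text
[ 0.50573691 -0.10882493  0.1261314 ] [-3.51614620e-03 -5.16295274e-01 -4.23901221e+00] [-144.7 -137.8]
top z tool 0.0618 x range [-0.0198  0.0874] flanks y [-0.0302  0.0305] centre first/last rows [0.0005 0.0001]
shift cm [0.16 0.02 0.64] turn -0.05 t 5.25
```

View pics/w3.png

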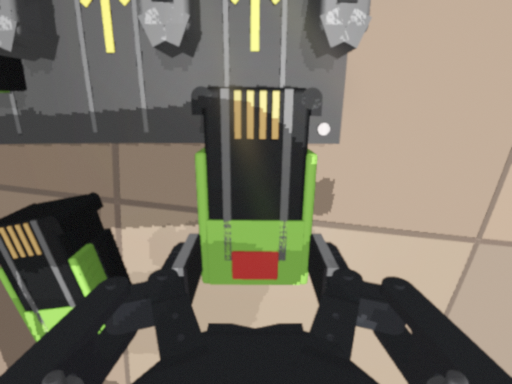

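Call:
{"name": "send_rows", "arguments": {
  "motion": [
    [[0.3,0,0.3,0],[1,0,0.5,0],[2,0,0.5,0],[3.2,0,0.5,0],[4.5,0,0.5,0],[6,0,0.5,0],[7.3,0,0.5,0],[8.2,0,0.5,0]]
  ]
}}

```text
t: 6.25
eef_pos: [0.5887, -0.099, 0.1217]
eef_rot: [[0.993, 0.119, -0.0], [0.119, -0.993, -0.0], [-0.0, 0.0, -1.0]]
contact_force: [0.1, -0.2, -4.1]
finger_gap: 0.0598
grasp_force: 65.8
```

Call:
{"name": "send_rows", "arguments": {
  "motion": [
    [[0.2,0,0.1,0],[0.5,0,0.1,0],[0.8,0,0.1,0],[1.1,0,0.1,0],[1.4,0,0.1,0],[1.7,0,0.1,0],[2,0,0.1,0],[2.2,0,0.1,0]]
  ]
}}

```text
t: 7.25
eef_pos: [0.6099, -0.0964, 0.1209]
eef_rot: [[0.993, 0.119, 0.0], [0.119, -0.993, 0.0], [0.0, 0.0, -1.0]]
contact_force: [-1.1, 0.5, -3.3]
finger_gap: 0.0602
grasp_force: 65.8
```

Call:
{"name": "send_rows", "arguments": {
  "motion": [
    [[0.1,0,0,0],[0.2,0,0,0],[0.3,0,0,0],[0.4,0,0,0],[0.45,0,0,0],[0.5,0,0,0],[0.55,0,0,0],[0.6,0,0,0]]
  ]
}}

```text
t: 8.25
eef_pos: [0.6133, -0.0961, 0.1202]
eef_rot: [[0.993, 0.118, -0.005], [0.118, -0.993, -0.0], [-0.005, -0.0, -1.0]]
contact_force: [-8.6, 0.6, -2.2]
finger_gap: 0.0593
grasp_force: 66.0
```

Call:
{"name": "send_rows", "arguments": {
  "motion": [
    [[0.05,0,0,0],[0.1,0,0,0],[0.15,0,0,0],[0.2,0,0,0],[0.25,0,0,0],[0.3,0,0,0],[0.3,0,0,0],[0.3,0,0,0]]
  ]
}}

```text
t: 9.25
eef_pos: [0.6162, -0.0957, 0.1202]
eef_rot: [[0.993, 0.118, -0.005], [0.118, -0.993, -0.0], [-0.005, -0.0, -1.0]]
contact_force: [-8.6, -0.5, -2.1]
finger_gap: 0.0598
grasp_force: 66.0
```

Call:
{"name": "send_rows", "arguments": {
  "motion": [
    [[0.05,0,0,0],[0.1,0,0,0],[0.15,0,0,0],[0.2,0,0,0],[0.2,0,0,0],[0.2,0,0,0],[0.2,0,0,0],[0.2,0,0,0]]
  ]
}}

```text
t: 10.25
eef_pos: [0.6179, -0.0956, 0.12]
eef_rot: [[0.993, 0.118, -0.005], [0.118, -0.993, -0.0], [-0.005, -0.0, -1.0]]
contact_force: [-9.8, -1.3, -1.4]
finger_gap: 0.0601
grasp_force: 66.0
```

Call:
{"name": "send_rows", "arguments": {
  "motion": [
    [[0.05,0,0,0],[0.1,0,0,0],[0.15,0,0,0],[0.2,0,0,0],[0.2,0,0,0],[0.2,0,0,0],[0.2,0,0,0],[0.2,0,0,0]]
  ]
}}

```text
t: 11.25
eef_pos: [0.6189, -0.0954, 0.1198]
eef_rot: [[0.993, 0.118, -0.007], [0.118, -0.993, -0.0], [-0.007, -0.0, -1.0]]
contact_force: [-11.7, -0.3, -1.4]
finger_gap: 0.0599
grasp_force: 66.1
```

Run:
```python
from held import *
s=r.read_state();im,D=get_image("wrist");cv2.imwrite("pics/w4.png",im);np.save("w4.npy",D)
print(s["eef_pos"],s["contact_force"],station(s["eef_pos"]));tool_rect(s,D)
```

```text
[ 0.6189223  -0.09542793  0.11975794] [-11.67127473  -0.32594023  -1.4418151 ] [ -30.8 -138. ]
top z tool 0.061 x range [-0.0201  0.0897] flanks y [-0.0302  0.0305] centre first/last rows [0.0005 0.0001]
```

View pics/w4.png

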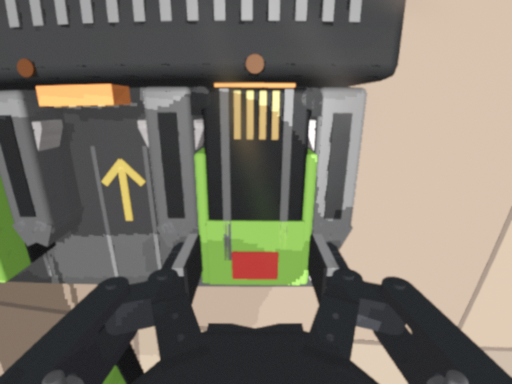

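Call:
{"name": "send_rows", "arguments": {
  "motion": [
    [[0.05,0,0,0],[0.1,0,0,0],[0.15,0,0,0],[0.2,0,0,0],[0.2,0,0,0],[0.2,0,0,0],[0.2,0,0,0],[0.2,0,0,0]]
  ]
}}

```text
t: 12.3
eef_pos: [0.6191, -0.0955, 0.1193]
eef_rot: [[0.993, 0.118, -0.011], [0.118, -0.993, -0.001], [-0.011, -0.001, -1.0]]
contact_force: [-16.5, 0.0, 2.5]
finger_gap: 0.06
grasp_force: 66.4
```

Call:
{"name": "send_rows", "arguments": {
  "motion": [
    [[-0.1,0,0,0],[-0.2,0,0,0],[-0.4,0,0,0],[-0.4,0,0,0],[-0.4,0,0,0],[-0.4,0,0,0],[-0.4,0,0,0],[-0.4,0,0,0]]
  ]
}}

```text
t: 13.3
eef_pos: [0.6178, -0.0956, 0.12]
eef_rot: [[0.993, 0.118, -0.006], [0.118, -0.993, -0.0], [-0.006, -0.0, -1.0]]
contact_force: [-8.9, -0.4, -2.0]
finger_gap: 0.0598
grasp_force: 66.0
```

Call:
{"name": "send_rows", "arguments": {
  "motion": [
    [[0,0,0,0],[0,0,0,0],[0,0,0,0],[0,0,-1,0],[0,0,-2.5,0],[-1.5,0,-5,0],[-3,0,-8,0],[-4,0,-10,0]]
  ],
  "grip": 0.9
}}

```text
t: 14.3
eef_pos: [0.5808, -0.1, 0.2236]
eef_rot: [[0.993, 0.119, 0.003], [0.119, -0.993, 0.0], [0.003, 0.0, -1.0]]
contact_force: [0.0, 0.7, 0.3]
finger_gap: 0.0769
grasp_force: 0.0
```

```bash
cat > chk.py <<'E'
from held import *
def look(name):
    s=r.read_state();im,D=get_image("wrist");cv2.imwrite(f"pics/{name}.png",im);m=camera_model("wrist")
    vv,uu=np.mgrid[0:384,0:512];P=bydepth(m,np.c_[uu.ravel(),vv.ravel()],D,s).reshape(-1,3)
    S=(P[:,:2]-O)@np.c_[EX,EY]*1000
    for b,y in ((1,-138),(2,-46),(3,46),(4,138)):
        k=(abs(S[:,1]-y)<34)&(abs(P[:,2]-.058)<.006)&(S[:,0]>-100)&(S[:,0]<51)
        if k.sum()<300: print(b,"none",k.sum());continue
        q=S[k];t=[np.percentile(q[abs(q[:,1]-y-d)<4,0],1) for d in(-18,0,18)]
        print("bay",b,k.sum(),"z",np.median(P[k,2]).round(4),"tail x",np.round(t,1),"y",np.round(np.percentile(q[:,1],[1,99]).mean()-y,1))
    return s,im,P
E
python3 - <<'E'
from chk import *
s,im,P=look("w5");print(s["eef_pos"],s["contact_force"])
E
```

```text
bay 1 8793 z 0.0585 tail x [-52.4 -52.5 -52.5] y -0.3
2 none 0
bay 3 8079 z 0.0585 tail x [-51.4 -51.4 -51.3] y -0.6
4 none 28
[ 0.58079044 -0.0999675   0.22357615] [0.04675405 0.74775727 0.31831981]
```

Bay 1's tail is within 1 mm of docked bay 3's, so it has clicked. Next is the middle spare into bay 2.

Run:
```python
from chk import *
go(.4134,.0179,.107,18.6)
```

```text
shift cm [-15.27 -13.72  11.81] turn -11.76 t 14.35
```

Call:
{"name": "send_rows", "arguments": {
  "motion": [
    [[-3,-2.7,0,-2.5],[-6.5,-5.8,0.5,-5.5],[-10,-9,2,-8.5],[-13,-11.7,4,-11],[-15.2,-13.6,6,-11.8],[-15.3,-13.7,9,-11.8],[-15.3,-13.7,11.3,-11.8],[-15.3,-13.7,11.8,-11.8]]
  ],
  "grip": 1
}}

```text
t: 15.35
eef_pos: [0.4121, 0.0178, 0.1022]
eef_rot: [[0.948, 0.32, -0.002], [0.32, -0.948, -0.001], [-0.002, 0.0, -1.0]]
contact_force: [0.5, 0.2, 0.1]
finger_gap: 0.0857
grasp_force: 0.0
```

Run:
```python
from held import *
s=r.read_state();im,D=get_image("wrist");cv2.imwrite("pics/w6.png",im);print(s["eef_pos"]);tool_rect(s,D)
go(.4134,.0179,.107,18.6)
```

```text
[0.41213901 0.01783333 0.10219589]
top z tool 0.0539 x range [-0.0175  0.0898] flanks y [-0.0298  0.0308] centre first/last rows [0.0013 0.0002]
shift cm [ 0.1   0.03 -0.47] turn 0.03 t 15.4
```

Call:
{"name": "send_rows", "arguments": {
  "motion": [
    [[0.1,0.05,-0.3,0],[0.2,0.05,-0.5,0],[0.2,0.05,-0.5,0],[0.2,0.05,-0.5,0],[0.2,0.05,-0.5,0],[0.2,0.05,-0.5,0],[0.2,0.05,-0.5,0],[0.2,0.05,-0.5,0]]
  ],
  "grip": 0.5,
  "squeeze": 60
}}

```text
t: 16.4
eef_pos: [0.415, 0.0182, 0.1084]
eef_rot: [[0.948, 0.319, 0.001], [0.319, -0.948, 0.0], [0.001, 0.0, -1.0]]
contact_force: [-1.9, -0.0, 6.1]
finger_gap: 0.0598
grasp_force: 66.3
```

Run:
```python
from held import *
s=r.read_state();im,D=get_image("wrist");cv2.imwrite("pics/w7.png",im);print(s["eef_pos"],s["finger_gap"],s["grasp_force"]);tool_rect(s,D)
p=O-.046*EY+(-.110-.034)*EX;print(p);go(p[0],p[1],.124,6.89)
```

```text
[0.41498402 0.01820842 0.1084429 ] 0.05977014946856851 66.2981629371643
top z tool 0.0603 x range [-0.0193  0.0873] flanks y [-0.0299  0.0308] centre first/last rows [0.0009 0.0003]
[ 0.4954522 -0.0176344]
shift cm [ 6.48  5.97 -1.55] turn 11.74 t 16.45
```

Call:
{"name": "send_rows", "arguments": {
  "motion": [
    [[0,0,-1,0],[0.3,0.3,-3,0],[1.5,1.4,-4,2],[3,2.8,-4,5],[4.8,4.5,-4,9],[6.2,5.7,-3.5,11.7],[6.5,5.95,-2.5,11.7],[6.5,5.95,-1.9,11.7]]
  ]
}}

```text
t: 17.45
eef_pos: [0.4942, -0.0178, 0.1256]
eef_rot: [[0.993, 0.12, -0.002], [0.12, -0.993, -0.0], [-0.002, 0.0, -1.0]]
contact_force: [-0.4, 0.0, -5.2]
finger_gap: 0.0603
grasp_force: 65.9
```

Run:
```python
from held import *
s=r.read_state();im,D=get_image("wrist");cv2.imwrite("pics/w8.png",im)
print(s["eef_pos"],s["contact_force"],station(s["eef_pos"]));tool_rect(s,D)
p=O-.046*EY+(-.110-.034)*EX;go(p[0],p[1],.1205,6.89)
```

```text
[ 0.49424904 -0.01781527  0.12563507] [-3.69367993e-01  3.31767132e-04 -5.23917949e+00] [-145.2  -46. ]
top z tool 0.0612 x range [-0.0201  0.0874] flanks y [-0.0301  0.0306] centre first/last rows [0.0007 0.0001]
shift cm [0.17 0.01 0.46] turn 0.03 t 17.5
```

Same state as with the first pack; same insertion.

Call:
{"name": "send_rows", "arguments": {
  "motion": [
    [[0.3,0,0.3,0],[1,0,0.5,0],[2,0,0.5,0],[3.2,0,0.5,0],[4.5,0,0.5,0],[6,0,0.5,0],[7.3,0,0.5,0],[8.2,0,0.5,0]]
  ]
}}

```text
t: 18.5
eef_pos: [0.5776, -0.0076, 0.1217]
eef_rot: [[0.993, 0.12, -0.0], [0.12, -0.993, -0.0], [-0.0, 0.0, -1.0]]
contact_force: [-0.4, 0.4, -4.4]
finger_gap: 0.0599
grasp_force: 66.0
```

Call:
{"name": "send_rows", "arguments": {
  "motion": [
    [[0.2,0,0.1,0],[0.5,0,0.1,0],[0.8,0,0.1,0],[1.1,0,0.1,0],[1.4,0,0.1,0],[1.7,0,0.1,0],[2,0,0.1,0],[2.2,0,0.1,0]]
  ]
}}

```text
t: 19.5
eef_pos: [0.5988, -0.0049, 0.1209]
eef_rot: [[0.993, 0.121, 0.0], [0.121, -0.993, -0.0], [0.0, 0.0, -1.0]]
contact_force: [-1.5, -0.3, -4.4]
finger_gap: 0.06
grasp_force: 66.0
```

Call:
{"name": "send_rows", "arguments": {
  "motion": [
    [[0.1,0,0,0],[0.2,0,0,0],[0.3,0,0,0],[0.4,0,0,0],[0.5,0,0,0],[0.6,0,0,0],[0.7,0,0,0],[0.8,0,0,0]]
  ]
}}

```text
t: 20.5
eef_pos: [0.6042, -0.0044, 0.1202]
eef_rot: [[0.993, 0.12, -0.005], [0.12, -0.993, -0.001], [-0.005, 0.0, -1.0]]
contact_force: [-8.9, 0.9, -2.5]
finger_gap: 0.0598
grasp_force: 66.2
```

Call:
{"name": "send_rows", "arguments": {
  "motion": [
    [[0.1,0,0,0],[0.2,0,0,0],[0.3,0,0,0],[0.4,0,0,0],[0.4,0,0,0],[0.4,0,0,0],[0.4,0,0,0],[0.4,0,0,0]]
  ]
}}

```text
t: 21.5
eef_pos: [0.6079, -0.004, 0.12]
eef_rot: [[0.993, 0.12, -0.005], [0.12, -0.993, -0.001], [-0.005, 0.0, -1.0]]
contact_force: [-9.7, 0.6, -1.1]
finger_gap: 0.0603
grasp_force: 66.2
```

Call:
{"name": "send_rows", "arguments": {
  "motion": [
    [[0.05,0,0,0],[0.1,0,0,0],[0.15,0,0,0],[0.2,0,0,0],[0.2,0,0,0],[0.2,0,0,0],[0.2,0,0,0],[0.2,0,0,0]]
  ]
}}

```text
t: 22.5
eef_pos: [0.6085, -0.004, 0.1196]
eef_rot: [[0.993, 0.12, -0.008], [0.12, -0.993, -0.001], [-0.008, 0.0, -1.0]]
contact_force: [-13.8, 1.0, -0.4]
finger_gap: 0.06
grasp_force: 66.3
```

Call:
{"name": "send_rows", "arguments": {
  "motion": [
    [[0.05,0,0,0],[0.1,0,0,0],[0.15,0,0,0],[0.15,0,0,0],[0,0,0,0],[-0.2,0,0,0],[-0.4,0,0,0],[-0.4,0,0,0]]
  ]
}}

```text
t: 23.5
eef_pos: [0.606, -0.0043, 0.1201]
eef_rot: [[0.993, 0.12, -0.005], [0.12, -0.993, -0.001], [-0.005, 0.0, -1.0]]
contact_force: [-7.5, 0.4, -3.0]
finger_gap: 0.0601
grasp_force: 66.1
```

Call:
{"name": "send_rows", "arguments": {
  "motion": [
    [[0,0,0,0],[0,0,0,0],[0,0,0,0],[0,0,-1,0],[0,0,-2.5,0],[-1.5,0,-5,0],[-3,0,-8,0],[-4,0,-10,0]]
  ],
  "grip": 0.9
}}

```text
t: 24.5
eef_pos: [0.5687, -0.0086, 0.2237]
eef_rot: [[0.993, 0.121, 0.003], [0.121, -0.993, 0.001], [0.003, -0.0, -1.0]]
contact_force: [-0.4, 0.4, 0.7]
finger_gap: 0.0768
grasp_force: 0.0
```

Run:
```python
from chk import *
s,im,P=look("w9");print(s["eef_pos"],s["contact_force"])
```

```text
bay 1 8703 z 0.0584 tail x [-52.3 -52.3 -52.4] y 0.2
bay 2 8822 z 0.0585 tail x [-52.8 -52.7 -51.8] y -0.3
bay 3 8684 z 0.0585 tail x [-51.9 -51.8 -51.9] y -0.4
bay 4 8069 z 0.0585 tail x [-50.8 -50.8 -50.8] y -0.6
[ 0.56869738 -0.00860066  0.22373871] [-0.3515535   0.38094083  0.72511973]
```

View pics/w9.png

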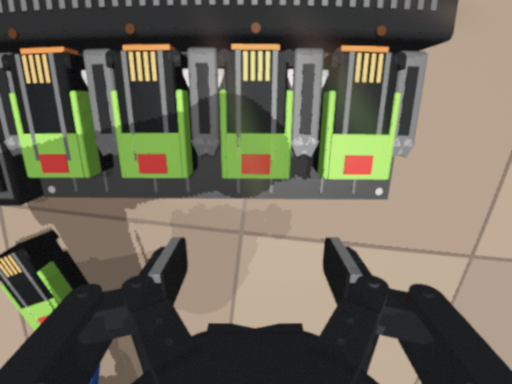

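All four packs line up: tails at v≈178, and measured tails agree within the station's slight trend. Next is the rocker, with shut fingers.

Call:
{"name": "send_rows", "arguments": {
  "motion": [
    [[0.5,-2.5,0,0],[1.5,-6.5,0,0],[2.5,-11,0,0],[3.5,-16,0,0],[4.5,-21,0,0],[5.2,-25,1,0],[5.5,-26.8,3,0],[5.5,-26.8,4,0]]
  ],
  "grip": 0
}}

```text
t: 25.55
eef_pos: [0.5904, 0.2647, 0.1795]
eef_rot: [[0.993, 0.122, -0.001], [0.122, -0.993, -0.001], [-0.001, 0.001, -1.0]]
contact_force: [-0.5, -0.5, -1.2]
finger_gap: -0.0001
grasp_force: 0.0
```

Run:
```python
from chk import *
s,im,P=look("w10");print(s["eef_pos"],station(s["eef_pos"]),s["finger_gap"])
m=masks=__import__("meas").masks(im)["red"];n,l,st,c=cv2.connectedComponentsWithStats(m)
for i in range(1,n):
    if st[i,4]>60:
        q=P[l.ravel()==i];print(c[i].round(),st[i],"st",station(q.mean(0)),"z",np.percentile(q[:,2],[5,50,95]).round(4))
        S=(q[:,:2]-O)@np.c_[EX,EY]*1000;print(np.percentile(S,[2,98],axis=0).round(1).tolist())
```

```text
1 none 0
2 none 0
bay 3 8713 z 0.0583 tail x [-52.1 -51.2 -51.1] y 2.0
bay 4 10214 z 0.0584 tail x [-51.3 -51.3 -51. ] y 1.0
[0.59041799 0.26469251 0.17948041] [-15.9 222.9] -5.665891744739807e-05
[ 66. 173.] [   0   19  113  257 6097] st [  5.9 383.5] z [0.0203 0.0387 0.0458]
[[-79.2, 340.1], [117.4, 441.3]]
[ 95. 154.] [ 70  66  49 190 774] st [ 17.9 370.7] z [0.0044 0.0084 0.0123]
[[-79.0, 339.3], [92.4, 413.0]]
[244. 221.] [232 211  36  27 479] st [-21.3 230.8] z [0.0572 0.0609 0.0628]
[[-35.6, 215.7], [-14.9, 239.9]]
```

View pics/w10.png

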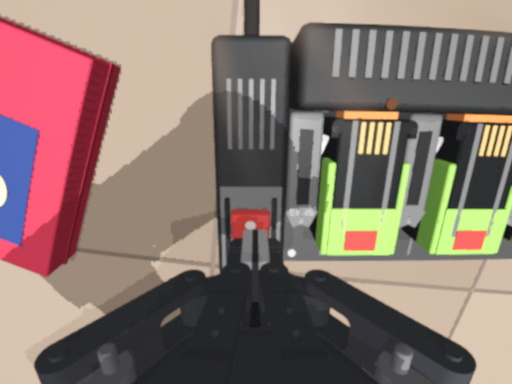

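The red rocker is at (250,222), with the shut fingertips at (252,228) just above it.

Call:
{"name": "send_rows", "arguments": {
  "motion": [
    [[-0.3,-0.3,1,0],[-0.3,-0.3,2.5,0],[-0.3,-0.3,3.5,0],[-0.3,-0.3,4,0],[-0.3,-0.3,4.3,0],[-0.3,-0.3,4.6,0],[-0.3,-0.3,4.9,0],[-0.3,-0.3,5.1,0]]
  ]
}}

```text
t: 26.6
eef_pos: [0.5877, 0.2668, 0.13]
eef_rot: [[0.993, 0.12, 0.0], [0.12, -0.993, 0.0], [0.0, -0.0, -1.0]]
contact_force: [0.6, 0.6, 0.4]
finger_gap: 0.0
grasp_force: 0.0
```

Call:
{"name": "send_rows", "arguments": {
  "motion": [
    [[0,0,0.1,0],[0,0,0.2,0],[0,0,0.3,0],[0,0,0.4,0],[0,0,0.5,0],[0,0,0.5,0],[0,0,0.5,0],[0,0,0.5,0]]
  ]
}}

```text
t: 27.6
eef_pos: [0.5874, 0.2667, 0.1277]
eef_rot: [[0.993, 0.121, 0.001], [0.121, -0.993, 0.0], [0.001, 0.0, -1.0]]
contact_force: [-9.2, -3.7, 22.0]
finger_gap: 0.0002
grasp_force: 9.8
```

Call:
{"name": "send_rows", "arguments": {
  "motion": [
    [[0,0,-0.5,0],[0,0,-1.5,0],[0,0,-3,0],[0,0,-5,0],[-1,0,-7,0],[-2.5,0,-9,0],[-4,0,-10,0],[-4,0,-10,0]]
  ]
}}

```text
t: 28.6
eef_pos: [0.547, 0.2619, 0.2263]
eef_rot: [[0.993, 0.121, 0.001], [0.121, -0.993, 0.001], [0.001, -0.001, -1.0]]
contact_force: [0.3, 0.8, 0.4]
finger_gap: -0.0003
grasp_force: 0.0
```

Run:
```python
from chk import *
s,im,P=look("w11");print(s["eef_pos"],s["contact_force"])
m=__import__("meas").masks(im)["red"];n,l,st,c=cv2.connectedComponentsWithStats(m)
for i in range(1,n):
    q=P[l.ravel()==i];p=station(q.mean(0))
    if st[i,4]>60 and 200<p[1]<260:
        S=(q[:,:2]-O)@np.c_[EX,EY]*1000;print(c[i].round(),st[i],p)
        for a in range(-64,-12,8):
            k=(S[:,0]>=a)&(S[:,0]<a+8)
            if k.sum()>5: print(a,k.sum(),np.median(q[k,2]).round(4))
np.save("P11.npy",P)
```

```text
1 none 0Traceback (most recent call last):
  File "<stdin>", line 2, in <module>
  File "chk.py", line 9, in look
    q=S[k];t=[np.percentile(q[abs(q[:,1]-y-d)<4,0],1) for d in(-18,0,18)]
              ~~~~~~~~~~~~~^^^^^^^^^^^^^^^^^^^^^^^^^^
    return _quantile_unchecked(
        a, q, axis, out, overwrite_input, method, keepdims, weights)
    return _ureduce(a,
                    func=_quantile_ureduce_func,
    ...<5 lines>...
                    overwrite_input=overwrite_input,
                    method=method)
    r = func(a, **kwargs)
    result = _quantile(arr,
                       quantiles=q,
    ...<2 lines>...
                       out=out,
                       weights=wgt)
    slices_having_nans = np.isnan(arr[-1, ...])
                                  ~~~^^^^^^^^^
IndexError: index -1 is out of bounds for axis 0 with size 0
```

```bash
sed -i 's/k.sum()<300/k.sum()<6000/' chk.py
python3 - <<'E'
from chk import *
s,im,P=look("w12")
S=(P[:,:2]-O)@np.c_[EX,EY]*1000
for a in range(-64,-10,6):
    k=(S[:,0]>=a)&(S[:,0]<a+6)&(abs(S[:,1]-228)<8)&(P[:,2]<.075)
    if k.sum()>5: print(a,k.sum(),np.median(P[k,2]).round(4))
E
```

```text
1 none 0
2 none 384
bay 3 7764 z 0.0583 tail x [-51.2 -51.1 -51.4] y 1.3
bay 4 8234 z 0.0584 tail x [-51.5 -51.6 -50.6] y 1.1
-64 50 0.0624
-58 114 0.0615
-52 111 0.0602
-46 115 0.0594
-40 117 0.0579
-34 114 0.0567
-28 106 0.0559
-22 118 0.0544
-16 136 0.046
```

View pics/w12.png

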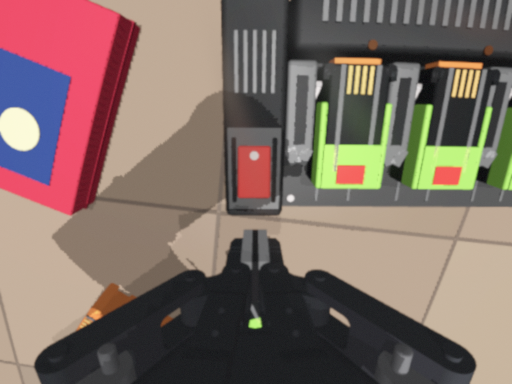

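The rocker's far end is now down: it slopes from 0.0624 at the near end to 0.0544 at the far end. The robot touches nothing.

```bash
python3 -c "
from plant import r
print(r.read_state()['contact_force']);print(r.finish_job())"
```

```text
[-0.14484183 -0.68153589  0.04151672]
the job is handed in; nothing more can be done
None
```

I filled bays 1 and 2 with spare packs, so all four bays are now full. The red rocker is switched on and the job is handed in at about 29 s; the hand-in returned no verdict. The third spare stayed out.

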